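Open the swing bolt of a rim press

TASK

The mate cup in the small rim press is done. Unscrew the wing nut (anticlockwise from above) until its round flange clears the raised lips of the white saddle, then swing the hinged bolt out of the slotted lug and lay it down until it rests on its rubber support, and let go. Be gentle: never force the bolt against the lips or onto the support, and leave the other goods on the table where they are.

Things in the scene. Friction and masses are not known exactly. Their poses are not given: they have to be found in the camera images.
- press: Bench press, fixed: grey base plate 130 x 250 x 14 mm, a dark red cup clamped under a steel cross bar 34 mm wide, its top 102 mm above the table. Origin on the table below the cup's centre; z up, y along the bar. The bar runs from a post at y = +75 mm to a forked lug (slot 12 mm wide, open to -y) that ends at y = -91 mm.
- saddle: White plastic saddle on the lug. Origin on the upright bolt's axis, at the seat of the nut's flange, 105 mm above the table; axes as the press (at its y = -75 mm). At its -y edge, 10.7 to 13.7 mm out, a lip 3 mm high on either side of the slot holds the flange and bolt in. The flange clears the lips on the way out once it is 4.5 mm above the seat.
- swing_bolt: Steel eyebolt, shank 8 mm thick, 145 mm long. Origin on its hinge pin, 70 mm below the seat, 35 mm above the table; z along the shank to the tip, x along the pin (the press's x). Upright at the start; it swings only about the pin, to the press's -y side. The pin is stiff (0.25 N m, about 2 N at the tip): the bolt stays where it is left.
- stud_tip (a point): Centre of the bolt's free end, 145 mm from the pin (axes as the bolt). The bare shank stands out 32 mm above the wings when the nut is seated, less as the nut rises.
- nut_grip (a point): Centre of the wings of the steel wing nut, on the bolt's axis, 30 mm above the underside of its flange. x along the wings, z along the bolt. Wings 62 mm from end to end, 9 mm thick (flat faces to +y and -y), 20 mm tall; below them a hub 18 mm in diameter and the flange, 22 mm in diameter and 5 mm thick.
- wing_nut (a joint): Turn of the wing nut on the bolt (rad), 0 = flange down on the seat, growing anticlockwise from above (loosening) to a stop at 3.8. Steep thread: the nut rises 1.91 mm per rad (12 mm a turn). It starts between 0 and 0.6, takes about 0.1 N m to turn and stays where it is left.
- rest: Support for the opened bolt: steel foot 30 x 16 x 12 mm on the base plate, 45 mm to the -y side of the pin; origin under the foot. On it a rubber roller, 10 mm thick, lies along x at an unmeasured height (axis 20 to 40 mm above the origin): the bolt meets it at 0.97 to 1.4 rad from upright. Find it by feel. It gives 1 mm per 10 N; 3 to 6 N more at the tip will do, 40 N on it is too much.
- cup_near_mid (a point): Bystander: black cup with steel rim, 72 mm in diameter, 92 mm tall, beside the press; its centre.
- straw_near_mid (a point): Bystander: steel drinking straw with a flat spoon end, 170 mm long, 10 mm high, lying beside the press; its centre.
- rim_near_mid (a point): Bystander: loose steel rim ring, 72 mm in diameter, 12 mm high, lying beside the press; its centre.
- cup_red_mid (a point): Bystander: dark red cup, 76 mm in diameter, 85 mm tall; its centre.
- tin_mid (a point): Bystander: metal tin, 72 mm in diameter, 100 mm tall; its centre.
- brush_mid (a point): Bystander: brush lying on the table, about 0.2 m long; near its middle.
- cup_pink_mid (a point): Bystander: pink cup, 66 mm in diameter, 80 mm tall; its centre.

How it is judged:
On the way, in this order (a step that is already met when the one before it is completed fails the run):
1. the wing nut is backed off above the lips while the bolt still stands in the slot (value of joint wing_nut above 1.6 rad and angle between stud_tip's own z axis and vertical below 0.1 rad), for 0.1 s.
2. the bolt is swung out of the slotted lug (angle between stud_tip's own z axis and vertical above 0.5 rad).
At the end, for the whole second after the job is handed in: The bolt lies out of the lug, leaning more than 0.85 rad from upright, at rest and bearing on the rubber roller of its support (more than 0.2 N), with the nut still backed off (more than 1.5 rad) (angle between stud_tip's own z axis and vertical above 0.85 rad and contact force between swing_bolt and rest above 0.2 N and angular speed of swing_bolt below 0.1 rad/s and value of joint wing_nut above 1.5 rad); the robot touches nothing.
It fails at once if the bolt or nut is forced against the saddle (over 40 N) (contact force between swing_bolt and saddle above 40 N).
It fails at once if the bolt is forced onto its support (over 40 N) (contact force between swing_bolt and rest above 40 N).
It fails at once if a bystander is disturbed (moved over 30 mm) (distance of any of cup_near_mid, straw_near_mid, rim_near_mid, cup_red_mid, tin_mid, brush_mid, cup_pink_mid from where it was at the start of the episode above 0.03 m).
It also fails if it takes over 69 s, if anything falls off the work surface, if the arm or the gripper's body presses on something with over 40 N, if the wrist force passes 120 N, or if a joint passes its speed limit or range.

ROBOT

A 6-joint arm with a two-finger parallel gripper is mounted at the origin on the work surface. World frame = base frame: x ahead of the robot, y to its left, z up, the work surface at z = 0. Lengths are in m, angles in rad, forces in N, time in s.
With the tool pointing down it reaches from about 0.4 to 0.825 m from the base axis. Payload 7 kg.
Tool frame: the origin (TCP) lies on the mounting face of the last link; the fingertips stand 178 mm ahead of it and the grasp point (between the pads) lies 159 mm ahead of it; z points along the fingers, y is the direction in which the jaws open and shut (so a half turn about z gives the same grasp; the last joint's range is limited). The gripper opens to 88 mm and grips with 3 to 60 N. Pads are 19 mm wide; open, the fingers measure 130 mm over their backs; the gripper's body (78 mm by 193 mm) begins 47 mm behind the grasp point.
Start: joints at [1.611, 0.359, 0.012, 0, -1.224, -0.288], TCP at [0.166, 0.654, 0.405] pointing down, gripper open.
Joint ranges: [-3.07, 3.07], [-1.43, 2.12], [-1.02, 1.25], [-3.03, 1.67], [-3.05, -0], [-3.03, 3.03]. Speed limits (rad/s): [2.39, 2.39, 3.01, 3.14, 3.14, 3.14].

INTERFACE

Orientations are given as [roll, pitch, yaw] about the fixed x, y, z axes, in that order (R = Rz(yaw) Ry(pitch) Rx(roll)).
In Python, from station import * gives the robot as it stands.
- The arm moves only by the tool arm_command, never from a script. Its argument "targets" is a list of rows, each a list of 3 entries, a list of its own where there are three numbers: the turn, a rotation vector about the world's x, y, z in rad, then the shift along the world's x, y, z in mm, then the closure, from 0 (fully open) to 1 (shut). In form: [[[wx, wy, wz], [tx, ty, tz], fingers], ...]. A call has 1 to 8 rows; each row shifts and turns the commanded pose from where the row before left it; what a row does not reach is not made up. A row lasts 1/10 s, in which the tool goes at most 50 mm and 8.59 degrees, less where a joint would pass 70% of its speed; a pose out of reach is approached as far as the arm can. A call with a gripper value outside its range is refused whole. The fingers move at their own pace and stop on an object; "squeeze" is the grip in N (left out, the last holds). Time passes only in rows, so rows that do not move let the fingers close. It gives the time, the measured TCP pose, the force and the opening at its end, in the units of the state.
- get_state(): the state, without advancing time (a new reading comes with each control period).
- grab_frame(name): name is "scene" or "top"; returns (picture, depth): 400x640x3 uint8, red, green, blue; 400x640 float32, m along the optical axis (not along the pixel's ray), 0 where there is no reading.
- camera_params(name): a dict with "mtx" (3x3 intrinsics, pixels), "k1" (the pictures are not rectified: a ray, as slopes to the right and down, at radius r is drawn at 1 + k1 r^2 times it, then the intrinsics apply), "eye" and "orientation" of the camera in the world. Camera axes: x right, y down, z forward; pixel columns grow to the right and rows downward; lengths in m; the calibration is good to about 2 mm. A picture is of the moment at which its call begins. camera_params takes no time and is no camera call.
- job_done(): hands the job in, once; it reports no verdict.
The state is a dict: "t": time; "q": joint angles; "qd": joint speeds; "joint_efforts": joint torques, N m; "eef_pos": TCP position; "ee_rot": TCP orientation; "force": force on the tool from outside, world axes, zero at the start; "moment": the same for the moment, N m; "width": finger opening in m.
Only numpy, scipy, OpenCV 4.12 (cv2) and the standard library are available. Lean on these libraries where they do the work, as an engineer would, in place of code of your own. Each camera call takes 0.05 s, during which the arm holds its last target.

## Working session

There is one attempt and no reset: what is moved stays moved. The work goes in short steps, Python scripts to look and compute and a tool call to move; the robot and the scene stay as the last step left them, time stands still between calls to the robot, and variables do not carry over. Pictures are saved under pics/ and viewed, and the job is handed in when it is done.

Besides the shell and the picture viewer there is one more tool, called after ">>>" by a JSON object that holds its "api" and its "payload", one argument or row to a line. arm_command: Moves the arm, as the interface text tells. Its arguments: {"type":"object","properties":{"targets":{"type":"array"},"squeeze":{"type":"number"}},"required":["targets"]}

```bash
mkdir -p pics; ls
python3 - <<'E'
from station import *
import cv2, numpy as np
print(get_state())
for n in ("scene","top"):
    p,d=grab_frame(n); cv2.imwrite(f"pics/{n}0.png",p[:,:,::-1]); np.savez(f"pics/{n}0.npz",p=p,d=d)
    print(n,camera_params(n))
E
```

```text
pics
{'t': 0.0, 'q': array([ 1.61108715e+00,  3.59375623e-01,  1.10461885e-02, -3.57944098e-04,
       -1.22409149e+00, -2.88129231e-01]), 'qd': array([ 1.43259622e-03,  1.68172258e-03,  1.58799296e-05, -4.00333665e-05,
        1.35004747e-04, -1.33021011e-03]), 'joint_efforts': array([ 1.57304448e-04, -5.82718956e+01,  2.93048841e+01,  6.99746355e+00,
        6.73916191e-03, -1.53012897e-04]), 'eef_pos': array([0.16551651, 0.65418439, 0.4037228 ]), 'ee_rot': array([ 3.13993941e+00, -1.39070711e-04, -2.47960195e-01]), 'force': array([ 0.67645643,  0.93836415, -0.41742421]), 'moment': array([ 0.05280122, -0.00643899, -0.03193894]), 'width': 0.08783214263215956}
scene {'mtx': array([[462.61448981,   0.        , 321.51741651],
       [  0.        , 462.61448981, 192.09279073],
       [  0.        ,   0.        ,   1.        ]]), 'k1': -0.12521226441181157, 'eye': array([ 1.45208669, -0.39161075,  0.87348678]), 'orientation': array([-2.23438652,  0.00691407,  1.16956527])}
top {'mtx': array([[498.74224562,   0.        , 318.26781787],
       [  0.        , 498.74224562, 203.03488937],
       [  0.        ,   0.        ,   1.        ]]), 'k1': -0.0843275945805912, 'eye': array([ 0.23927519, -0.02606486,  1.50463034]), 'orientation': array([-2.93784971,  0.00601021, -1.53891762])}
```

View pics/scene0.png

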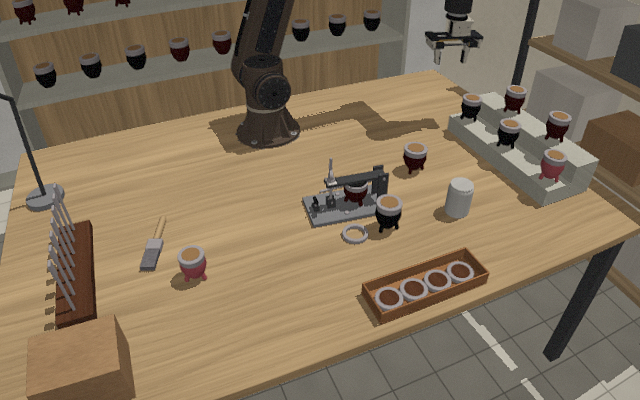

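View pics/top0.png

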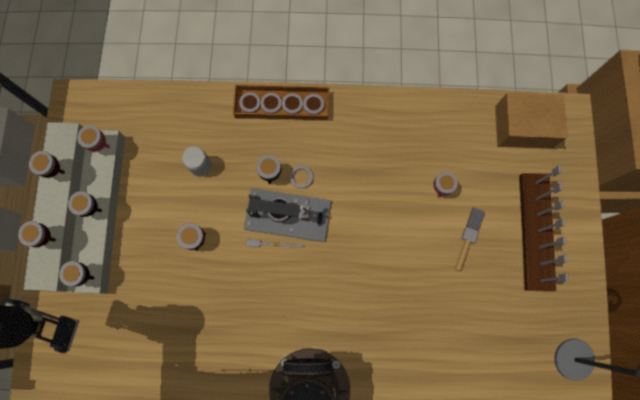

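The scene view has the press near (347,195), with its bolt at (331,170). The top view has it at (288,214), with the straw at (275,244), the ring at (302,177) and the black cup at (269,167). I'll zoom in on both.

```bash
cat > h.py <<'E'
from station import *
import cv2, numpy as np
from scipy.spatial.transform import Rotation as R
def ray(n,uv):
    c=camera_params(n); K=c["mtx"]
    p=cv2.undistortPoints(np.array(uv,float).reshape(-1,1,2),K,np.array([c["k1"],0,0,0.]),None,None,None,(3,100,1e-12)) if False else cv2.undistortPoints(np.array(uv,float).reshape(-1,1,2),K,np.array([c["k1"],0,0,0.]))
    p=p.reshape(-1,2); d=np.c_[p,np.ones(len(p))]
    return c["eye"],d@R.from_euler('xyz',c["orientation"]).as_matrix().T
def onplane(n,uv,z):
    e,d=ray(n,uv); return e+d*((z-e[2])/d[:,2])[:,None]
def proj(n,P):
    c=camera_params(n); M=R.from_euler('xyz',c["orientation"]).as_matrix()
    r=cv2.Rodrigues(M.T)[0]; t=-M.T@c["eye"]
    return cv2.projectPoints(np.array(P,float).reshape(-1,1,3),r,t,c["mtx"],np.array([c["k1"],0,0,0.]))[0].reshape(-1,2)
def tri(uvs,uvt):
    e1,d1=ray("scene",[uvs]);e2,d2=ray("top",[uvt]);d1=d1[0]/np.linalg.norm(d1);d2=d2[0]/np.linalg.norm(d2)
    s=np.linalg.lstsq(np.c_[d1,-d2],e2-e1,rcond=None)[0]
    a=e1+d1*s[0];b=e2+d2*s[1]; return (a+b)/2,np.linalg.norm(a-b)
def cloud(n,d,box=None):
    c0,r0,c1,r1=box
    u,v=np.meshgrid(np.arange(c0,c1),np.arange(r0,r1)); e,dd=ray(n,np.c_[u.ravel(),v.ravel()])
    P=e+dd*d[r0:r1,c0:c1].ravel()[:,None]
    return P.reshape(u.shape+(3,))
E
python3 - <<'E'
import cv2,numpy as np
p=cv2.imread("pics/scene0.png"); q=cv2.imread("pics/top0.png")
cv2.imwrite("pics/s0z.png",cv2.resize(p[150:235,295:415],None,fx=6.6,fy=6.6,interpolation=cv2.INTER_CUBIC))
cv2.imwrite("pics/t0z.png",cv2.resize(q[180:255,238:342],None,fx=7.6,fy=7.6,interpolation=cv2.INTER_CUBIC))
E
```

```text
(no output)
```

View pics/s0z.png

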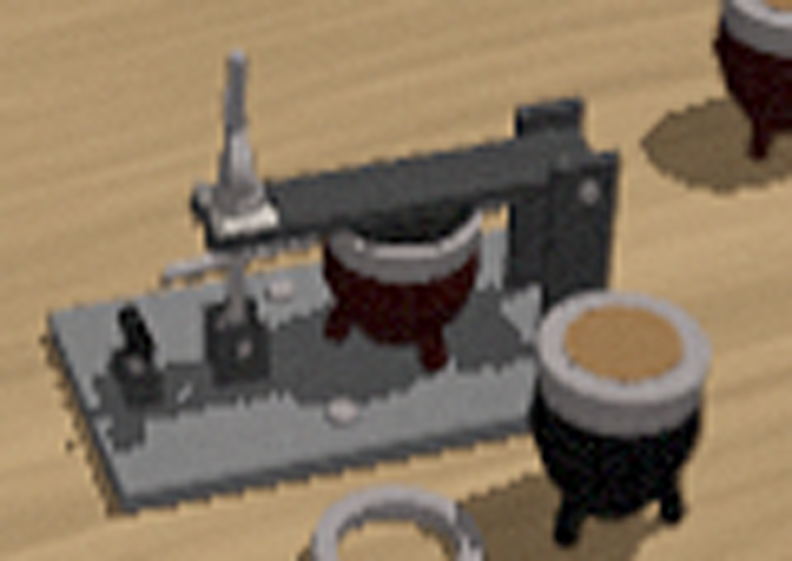

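View pics/t0z.png

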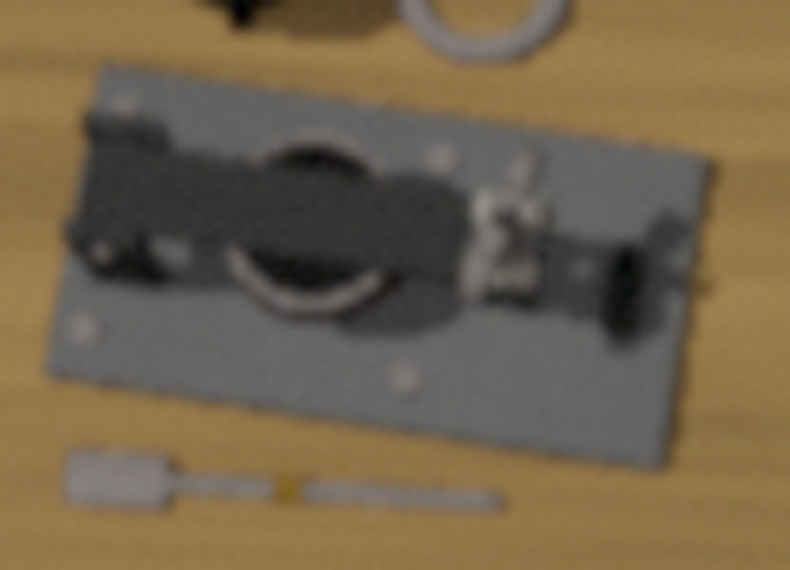

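Run:
```python
from h import *
f=lambda a,o,s:(np.array(a,float)+.5)/s-.5+np.array(o)
c=f([(104,66),(712,158),(662,466),(50,375)],(238,180),7.6)
P=onplane("top",c,.014); print(P.round(4)); 
m=P.mean(0); l=((P[0]+P[3])-(P[1]+P[2]))[:2]; w=((P[0]+P[1])-(P[2]+P[3]))[:2]
print(np.linalg.norm(l)/2,np.linalg.norm(w)/2)
yaw=np.arctan2(-l[0],l[1]); yaw2=np.arctan2(w[1],w[0]); print(m,yaw,yaw2)
cs=f([(50,320),(122,510)],(295,150),6.6); print("scene corners",onplane("scene",cs,.014))
np.save("c.npy",P)
y=(yaw+yaw2)/2; ey=np.array([-np.sin(y),np.cos(y),0]);ex=np.array([np.cos(y),np.sin(y),0])
o=m.copy();o[2]=0
# predicted
for n,h in(("tip",.18),("seat",.105),("pin",.035)):
    q=o-.075*ey; q[2]=h; print(n,q,proj("top",[q]),proj("scene",[q]))
ts=f([(236,55)],(295,150),6.6); 
print("tip scene ray at z .18",onplane("scene",ts,.18))
for n in("top","scene"):
    d=np.load(f"pics/{n}0.npz")["d"]; box=(238,180,342,255) if n=="top" else (295,150,415,235)
    C=cloud(n,d,box).reshape(-1,3); v=d[box[1]:box[3],box[0]:box[2]].ravel()>0
    C=C[v]; rel=C-o; lx=rel@ex; ly=rel@ey
    k=(abs(lx)<.06)&(ly<-.04)&(C[:,2]>.11)
    print(n,"n",k.sum()); 
    A=np.c_[lx,ly,C[:,2]][k]*1000; A=A[A[:,2].argsort()]; print(A.round(0).tolist())
```

```text
[[ 0.5869  0.2004  0.014 ]
 [ 0.5564 -0.0467  0.014 ]
 [ 0.4313 -0.0302  0.014 ]
 [ 0.46    0.2145  0.014 ]]
0.24770041339799995 0.1269621464717687
[0.50864865 0.08450799 0.014     ] -0.11985602787698542 -0.12074121864595548
scene corners [[ 0.44133658 -0.03172983  0.014     ]
 [ 0.57156613 -0.04981264  0.014     ]]
tip [0.499648   0.01005002 0.18      ] [[310.94129086 207.49108034]] [[322.4779225 158.4407562]]
seat [0.499648   0.01005002 0.105     ] [[311.4773077  212.57681924]] [[322.6302957  180.85384406]]
pin [0.499648   0.01005002 0.035     ] [[311.93005446 216.87146815]] [[322.76251485 200.38637801]]
tip scene ray at z .18 [[0.50573469 0.03042097 0.18      ]]
top n 105
[[-16.0, -62.0, 110.0], [11.0, -69.0, 110.0], [-10.0, -64.0, 110.0], [13.0, -60.0, 111.0], [-8.0, -58.0, 111.0], [-4.0, -63.0, 111.0], [5.0, -67.0, 111.0], [-9.0, -55.0, 112.0], [-11.0, -58.0, 112.0], [1.0, -62.0, 112.0], [7.0, -61.0, 113.0], [-10.0, -67.0, 113.0], [-8.0, -61.0, 114.0], [-2.0, -45.0, 114.0], [-5.0, -60.0, 115.0], [-7.0, -58.0, 119.0], [-3.0, -60.0, 119.0], [-2.0, -60.0, 126.0], [4.0, -59.0, 128.0
[... 3267 characters left out ...]
0], [25.0, -61.0, 149.0], [30.0, -63.0, 150.0], [9.0, -54.0, 150.0], [8.0, -56.0, 151.0], [4.0, -58.0, 151.0], [6.0, -56.0, 152.0], [8.0, -53.0, 153.0], [4.0, -55.0, 154.0], [5.0, -58.0, 155.0], [7.0, -53.0, 156.0], [4.0, -58.0, 158.0], [5.0, -55.0, 158.0], [3.0, -57.0, 160.0], [9.0, -54.0, 160.0], [6.0, -53.0, 162.0], [8.0, -56.0, 163.0], [4.0, -58.0, 164.0], [5.0, -55.0, 165.0], [9.0, -54.0, 167.0], [4.0, -58.0, 168.0], [5.0, -55.0, 168.0], [7.0, -53.0, 169.0], [3.0, -58.0, 170.0], [5.0, -53.0, 171.0], [6.0, -56.0, 172.0], [5.0, -58.0, 175.0], [6.0, -56.0, 175.0], [2.0, -57.0, 176.0], [10.0, -54.0, 177.0], [7.0, -56.0, 179.0], [5.0, -52.0, 180.0], [4.0, -55.0, 180.0], [11.0, -55.0, 182.0]]
```

Run:
```python
from h import *
y=-.1203; ey=np.array([-np.sin(y),np.cos(y),0]);ex=np.array([np.cos(y),np.sin(y),0]);o=np.array([.50865,.08451,0])
for n,box,s in(("top",(290,196,318,226),20),("scene",(318,150,346,190),14)):
    z=np.load(f"pics/{n}0.npz");p=z["p"];d=z["d"]
    im=cv2.resize(p[box[1]:box[3],box[0]:box[2]],None,fx=s,fy=s,interpolation=cv2.INTER_NEAREST)
    cv2.imwrite(f"pics/{n}0zz.png",im[:,:,::-1])
    for h in(.18,.150,.105,.035):
        q=o-.055*ey; q[2]=h; print(n,h,q,proj(n,[q]))
    C=cloud(n,d,box).reshape(-1,3);v=d[box[1]:box[3],box[0]:box[2]].ravel()>0
    C=C[v];rel=C-o;L=np.c_[rel@ex,rel@ey,C[:,2]]
    k=(L[:,2]>.139)&(L[:,2]<.153)&(abs(L[:,0])<.04)&(abs(L[:,1]+.055)<.02)
    A=L[k,:2]; m=A.mean(0);u,s_,vt=np.linalg.svd(A-m);print("wing",m,vt[0],np.arctan2(vt[0][1],vt[0][0]),s_, np.median(L[k,2]))
    pr=(A-m)@vt[0]; print(pr.min(),pr.max())
    k=(L[:,2]>.158)&(abs(L[:,0])<.02)&(abs(L[:,1]+.055)<.02); print("shank",L[k].mean(0),L[k,2].max())
```

```text
top 0.18 [0.50204945 0.0299075  0.18      ] [[303.64755767 206.40082156]]
top 0.15 [0.50204945 0.0299075  0.15      ] [[304.02390578 208.52214812]]
top 0.105 [0.50204945 0.0299075  0.105     ] [[304.55939075 211.54000135]]
top 0.035 [0.50204945 0.0299075  0.035     ] [[305.32966137 215.88008705]]
wing [-0.00256298 -0.05385739] [-0.97011948  0.24262768] 2.8965190991869427 [0.14594466 0.02224989] 0.1454159810157607
-0.03026974876327977 0.02842594305693652
shank [-0.00206521 -0.05365173  0.17579709] 0.18408385688872975
scene 0.18 [0.50204945 0.0299075  0.18      ] [[329.60583883 157.25325758]]
scene 0.15 [0.50204945 0.0299075  0.15      ] [[329.56607808 166.39561451]]
scene 0.105 [0.50204945 0.0299075  0.105     ] [[329.50713346 179.63149674]]
scene 0.035 [0.50204945 0.0299075  0.035     ] [[329.4172863  199.13993831]]
wing [ 0.01758285 -0.0577612 ] [ 0.97635099 -0.21619145] -0.21791197011850827 [0.06760598 0.01557412] 0.14448016822041787
-0.015338666509257604 0.017390936473647714
shank [ 0.00584146 -0.05537174  0.17002972] 0.18158579726682
```

View pics/top0zz.png

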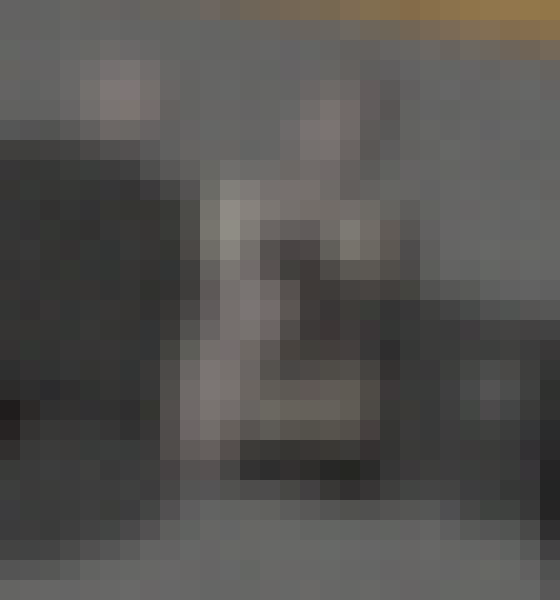

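View pics/scene0zz.png

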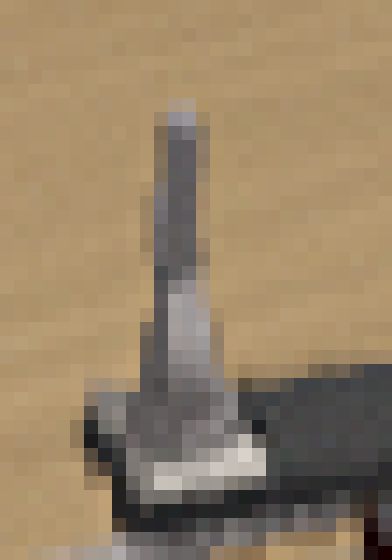

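>>> {"api": "arm_command", "payload": {
  "targets": [
    [[0,0,-0.135],[14,-26,0],0],
    [[0,0,-0.135],[14,-26,0],0],
    [[0,0,-0.135],[14,-26,0],0],
    [[0,0,-0.135],[14,-26,0],0],
    [[0,0,-0.135],[14,-26,0],0],
    [[0,0,-0.135],[14,-26,0],0],
    [[0,0,-0.135],[14,-26,0],0],
    [[0,0,-0.135],[14,-26,0],0]
  ],
  "squeeze": 20
}}

```text
t: 0.9
eef_pos: [0.278, 0.4451, 0.4044]
ee_rot: [3.141, -0.0, -1.333]
force: [0.1, 0.4, 0.3]
width: 0.0877
```

```bash
python3 -c "
from station import *
s=get_state();print(s['t'],s['q'].round(3),s['eef_pos'],s['ee_rot'],s['force'])"
```

```text
0.9 [ 1.387  0.111 -0.317 -0.    -1.143 -1.149] [0.27795307 0.44507129 0.40438401] [ 3.14126706e+00 -4.10910414e-04 -1.33334296e+00] [0.05201476 0.37473411 0.27922289]
```

>>> {"api": "arm_command", "payload": {
  "targets": [
    [[0,0,-0.135],[14,-26,0],0],
    [[0,0,-0.135],[14,-26,0],0],
    [[0,0,-0.135],[14,-26,0],0],
    [[0,0,-0.135],[14,-26,0],0],
    [[0,0,-0.135],[14,-26,0],0],
    [[0,0,-0.135],[14,-26,0],0],
    [[0,0,-0.135],[14,-26,0],0],
    [[0,0,-0.135],[14,-26,0],0]
  ]
}}

```text
t: 1.7
eef_pos: [0.3898, 0.2371, 0.4045]
ee_rot: [3.142, -0.0, -2.413]
force: [1.1, 0.2, -1.3]
width: 0.0876
```

>>> {"api": "arm_command", "payload": {
  "targets": [
    [[0,0,-0.135],[14,-26,0],0],
    [[0,0,-0.135],[14,-26,0],0],
    [[0,0,-0.135],[14,-26,0],0],
    [[0,0,-0.135],[14,-26,0],0],
    [[0,0,-0.135],[14,-26,0],0],
    [[0,0,-0.135],[14,-26,0],0],
    [[0,0,-0.135],[14,-26,0],0],
    [[0,0,-0.135],[14,-26,0],0]
  ]
}}

```text
t: 2.5
eef_pos: [0.5018, 0.0291, 0.4044]
ee_rot: [-3.141, -0.0, 2.79]
force: [0.1, -0.8, -0.7]
width: 0.0877
```

>>> {"api": "arm_command", "payload": {
  "targets": [
    [[0,0,0],[0,0,0],0],
    [[0,0,0],[0,0,0],0]
  ]
}}

```text
t: 2.7
eef_pos: [0.5016, 0.0298, 0.4042]
ee_rot: [-3.141, -0.001, 2.795]
force: [0.5, 0.2, -1.2]
width: 0.0879
```

```bash
python3 -c "
from station import *
s=get_state();print(s['t'],s['q'].round(3),s['eef_pos'],s['ee_rot'],s['force'],s['moment'])"
```

```text
2.7 [ 0.451  0.073 -0.36  -0.    -1.139 -2.368] [0.50156367 0.02977652 0.40418584] [-3.14105312e+00 -8.59259048e-04  2.79468097e+00] [ 0.51753315  0.23776034 -1.22755908] [ 0.01073326 -0.13859018 -0.01936819]
```

>>> {"api": "arm_command", "payload": {
  "targets": [
    [[0,0,-0.01],[0,2.5,-20],0],
    [[0,0,0],[0,0,-20],0],
    [[0,0,0],[0,0,-20],0],
    [[0,0,0],[0,0,-12],0],
    [[0,0,0],[0,0,0],0]
  ]
}}

```text
t: 3.2
eef_pos: [0.5009, 0.0333, 0.3312]
ee_rot: [-3.14, -0.002, 2.787]
force: [-0.7, 0.0, -0.3]
width: 0.0874
```

Run:
```python
from h import *
for n,box,s in(("top",(270,170,340,240),8),("scene",(290,90,390,190),6)):
    p,d=grab_frame(n); cv2.imwrite(f"pics/{n}1.png",cv2.resize(p[box[1]:box[3],box[0]:box[2]],None,fx=s,fy=s,interpolation=cv2.INTER_CUBIC)[:,:,::-1])
```

```text
(no output)
```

View pics/scene1.png

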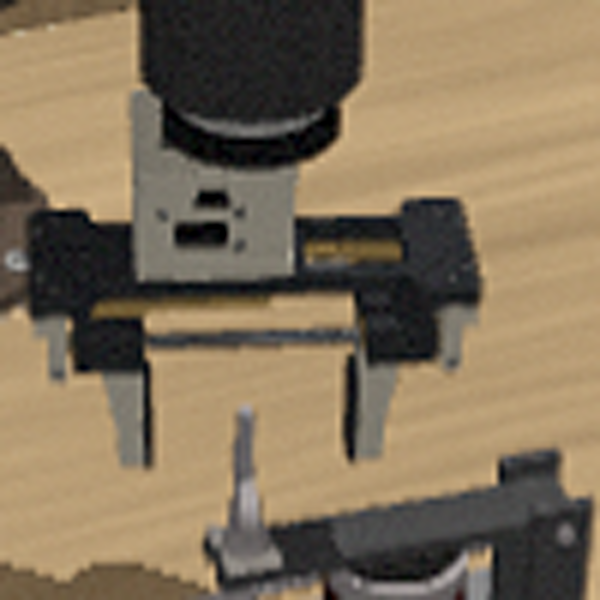

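The shank at column 246 sits midway between the pads (150 and 348), so I'll descend and close.

>>> {"api": "arm_command", "payload": {
  "targets": [
    [[0,0,0],[0,0,-15],0],
    [[0,0,0],[0,0,-10],0.3],
    [[0,0,0],[0,0,0],0.6],
    [[0,0,0],[0,0,0],0.75]
  ],
  "squeeze": 10
}}

```text
t: 3.7
eef_pos: [0.5018, 0.0329, 0.3081]
ee_rot: [-3.142, 0.0, 2.786]
force: [-0.6, 0.5, -0.0]
width: 0.0691
```

>>> {"api": "arm_command", "payload": {
  "targets": [
    [[0,0,0],[0,0,0],0.8],
    [[0,0,0],[0,0,0],0.85],
    [[0,0,0],[0,0,0],0.9],
    [[0,0,0],[0,0,0],0.95],
    [[0,0,0],[0,0,0],0.95],
    [[0,0,0],[0,0,0],0.95]
  ],
  "squeeze": 10
}}

```text
t: 4.3
eef_pos: [0.5016, 0.0328, 0.3077]
ee_rot: [3.142, 0.0, 2.785]
force: [0.1, -0.0, -0.3]
width: 0.021
```

```bash
python3 -c "
from station import *
s=get_state();print(s['t'],s['q'].round(3),s['eef_pos'],s['ee_rot'],s['force'],s['moment'],s['width'])"
```

```text
4.3 [ 0.457  0.165 -0.496  0.    -0.91  -2.384] [0.50156444 0.03283744 0.30770627] [3.14156872e+00 3.26775666e-05 2.78539862e+00] [ 0.11474342 -0.03684674 -0.27431156] [ 0.06450507 -0.16566389 -0.02607134] 0.021003464433046865
```

>>> {"api": "arm_command", "payload": {
  "targets": [
    [[0,0,0],[0,0,-1.5],0.95],
    [[0,0,0],[0,0,0],0.95],
    [[0,0,0],[0,0,0],0.97],
    [[0,0,0],[0,0,0],1]
  ],
  "squeeze": 12
}}

```text
t: 4.7
eef_pos: [0.5013, 0.032, 0.3061]
ee_rot: [-3.139, -0.001, 2.785]
force: [-0.1, -6.2, 1.6]
width: 0.0092
```

```bash
python3 -c "
from station import *
s=get_state();print(s['t'],s['q'].round(3),s['eef_pos'],s['ee_rot'],s['force'],s['moment'],s['width'])"
```

```text
4.7 [ 4.560e-01  1.670e-01 -4.990e-01  1.000e-03 -9.070e-01 -2.384e+00] [0.50128186 0.03202042 0.30609102] [-3.13947620e+00 -5.38262655e-04  2.78517580e+00] [-0.12134055 -6.17619929  1.5669412 ] [-2.04277904 -0.07489567 -0.13181976] 0.009160218199865261
```

>>> {"api": "arm_command", "payload": {
  "targets": [
    [[0,0,0],[0,-0.7,0],1],
    [[0,0,0],[0,0,0],1]
  ],
  "squeeze": 25
}}

```text
t: 4.9
eef_pos: [0.5013, 0.0317, 0.3061]
ee_rot: [-3.141, -0.001, 2.785]
force: [-1.2, -5.0, 3.2]
width: 0.009
```

```bash
python3 -c "
from station import *
s=get_state();print(s['t'],s['eef_pos'],s['ee_rot'],s['force'],s['moment'],s['width'])"
```

```text
4.9 [0.50129256 0.03173759 0.30607137] [-3.14061728e+00 -5.97295117e-04  2.78511940e+00] [-1.21508354 -4.99484528  3.22626822] [-1.43087062  0.34564013 -0.11433729] 0.009041733738266177
```

>>> {"api": "arm_command", "payload": {
  "targets": [
    [[0,0,0],[0.3,-0.8,0],1],
    [[0,0,0.1],[0,0,0.2],1],
    [[0,0,0.1],[0,0,0.2],1],
    [[0,0,0.1],[0,0,0.2],1],
    [[0,0,0],[0,0,0],1]
  ]
}}

```text
t: 5.4
eef_pos: [0.5014, 0.0311, 0.3065]
ee_rot: [-3.141, -0.001, 3.087]
force: [-4.1, -3.0, 2.6]
width: 0.0089
```

```bash
python3 -c "
from station import *
s=get_state();print(s['t'],s['eef_pos'],s['ee_rot'],s['force'],s['moment'],s['width'])"
```

```text
5.4 [0.50138542 0.03109066 0.30654731] [-3.14089095e+00 -1.40712529e-03  3.08681442e+00] [-4.09853383 -3.04115711  2.57270529] [-1.21274304  1.14120368  0.05575962] 0.008920376999628813
```

>>> {"api": "arm_command", "payload": {
  "targets": [
    [[0,0,0.1],[-0.5,-0.4,0.2],1],
    [[0,0,0.1],[0,0,0.2],1],
    [[0,0,0.1],[0,0,0.2],1],
    [[0,0,0.1],[0,0,0.2],1],
    [[0,0,0.1],[0,0,0.2],1],
    [[0,0,0],[0,0,0],1]
  ]
}}

```text
t: 6.0
eef_pos: [0.5013, 0.0304, 0.3076]
ee_rot: [-3.141, -0.001, -2.698]
force: [-1.6, -6.5, 1.5]
width: 0.0086
```

```bash
python3 -c "
from station import *
s=get_state();print(s['t'],s['eef_pos'],s['ee_rot'],s['force'],s['moment'],s['width'])"
```

```text
6.0 [0.50125564 0.03041098 0.30761036] [-3.14079465e+00 -1.18428440e-03 -2.69760092e+00] [-1.57084043 -6.48471807  1.46518244] [-2.31206555  0.22596342  0.06970153] 0.008597630835414802
```

>>> {"api": "arm_command", "payload": {
  "targets": [
    [[0,0,0.1],[-0.2,-0.8,0.2],1],
    [[0,0,0.1],[0,-0.3,0.2],1],
    [[0,0,0.1],[0,0,0.2],1],
    [[0,0,0.1],[0,0,0.2],1],
    [[0,0,0.1],[0,0,0.2],1],
    [[0,0,0],[0,0,0],1]
  ]
}}

```text
t: 6.6
eef_pos: [0.5015, 0.0295, 0.3087]
ee_rot: [-3.141, -0.0, -2.197]
force: [0.3, -5.8, 0.0]
width: 0.0088
```

```bash
python3 -c "
from station import *
s=get_state();print(s['t'],s['eef_pos'],s['ee_rot'],s['force'],s['moment'],s['width'])"
```

```text
6.6 [0.50147708 0.02954832 0.30868488] [-3.14081836e+00 -2.88332021e-04 -2.19747926e+00] [ 0.34127367 -5.79240801  0.0209162 ] [-2.06408745 -0.52920299  0.02362512] 0.008780309079537408
```

>>> {"api": "arm_command", "payload": {
  "targets": [
    [[0,0,0],[0,-1,0],1],
    [[0,0,0],[0,0,0],1]
  ]
}}

```text
t: 6.8
eef_pos: [0.5015, 0.0291, 0.3087]
ee_rot: [-3.141, 0.001, -2.2]
force: [0.4, -2.0, -0.4]
width: 0.0093
```

```bash
python3 -c "
from station import *
s=get_state();print(s['t'],s['eef_pos'],s['ee_rot'],s['force'],s['moment'],s['width'])"
```

```text
6.8 [0.50145966 0.02906591 0.30873163] [-3.14131037e+00  9.38186578e-04 -2.19973880e+00] [ 0.39500432 -2.04156442 -0.43273703] [-0.33326429 -0.35802457  0.03216062] 0.009276528706296538
```

>>> {"api": "arm_command", "payload": {
  "targets": [
    [[0,0,0.1],[0,-0.3,0.2],1],
    [[0,0,0.1],[0,0,0.2],1],
    [[0,0,0.1],[0,0,0.2],1],
    [[0,0,0.1],[0,0,0.2],1],
    [[0,0,0.1],[0,0,0.2],1],
    [[0,0,0],[0,0,0],1]
  ]
}}

```text
t: 7.4
eef_pos: [0.5019, 0.0288, 0.3099]
ee_rot: [-3.14, 0.001, -1.697]
force: [5.3, -2.8, -4.3]
width: 0.0088
```

```bash
python3 -c "
from station import *
s=get_state();print(s['t'],s['eef_pos'],s['ee_rot'],s['force'],s['moment'],s['width'])"
```

```text
7.4 [0.50188004 0.02883399 0.30988273] [-3.13978867e+00  7.39626157e-04 -1.69731316e+00] [ 5.27050062 -2.79195066 -4.26738852] [-0.84775494 -1.82122859  0.06124261] 0.008809527555284842
```

>>> {"api": "arm_command", "payload": {
  "targets": [
    [[0,0,0.1],[1.2,-0.4,0],1],
    [[0,0,0.1],[0,0,0.2],1],
    [[0,0,0.1],[0,0,0.2],1],
    [[0,0,0.1],[0,0,0.2],1],
    [[0,0,0.1],[0,0,0.2],1],
    [[0,0,0],[0,0,0],1]
  ]
}}

```text
t: 8.0
eef_pos: [0.5029, 0.0287, 0.3108]
ee_rot: [-3.14, 0.0, -1.2]
force: [3.5, 1.1, -2.8]
width: 0.0086
```

```bash
python3 -c "
from station import *
s=get_state();print(s['t'],s['eef_pos'],s['ee_rot'],s['force'],s['moment'],s['width'])"
```

```text
8.0 [0.50294959 0.02865146 0.31076943] [-3.13956449e+00  3.36442807e-04 -1.19958741e+00] [ 3.52235738  1.05975724 -2.83319152] [ 0.27803369 -1.4191808   0.06969681] 0.008600833245462455
```

>>> {"api": "arm_command", "payload": {
  "targets": [
    [[0,0,0.1],[0.6,0.2,0.1],1],
    [[0,0,0.1],[0,0,0.2],1],
    [[0,0,0.1],[0,0,0.2],1],
    [[0,0,0.1],[0,0,0.2],1],
    [[0,0,0],[0,0,0],1]
  ]
}}

```text
t: 8.5
eef_pos: [0.5035, 0.0289, 0.3115]
ee_rot: [-3.14, -0.0, -0.801]
force: [3.6, 2.1, -2.2]
width: 0.0086
```

>>> {"api": "arm_command", "payload": {
  "targets": [
    [[0,0,0.1],[0,0,0.1],1],
    [[0,0,0.1],[0,0,0.2],1],
    [[0,0,0.1],[0,0,0.2],1],
    [[0,0,0],[0,0,0],1]
  ]
}}

```text
t: 8.9
eef_pos: [0.5037, 0.0289, 0.3121]
ee_rot: [-3.139, -0.001, -0.501]
force: [4.7, 2.1, -2.9]
width: 0.0088
```

```bash
python3 -c "
from station import *
s=get_state();print(s['t'],s['q'],s['eef_pos'],s['ee_rot'],s['force'],s['moment'],s['width'])"
```

```text
8.9 [ 4.47307535e-01  1.61994436e-01 -4.87736090e-01 -2.00858764e-04
 -9.18481529e-01  6.22409878e-01] [0.50369817 0.02894949 0.31208764] [-3.13939976e+00 -1.37666834e-03 -5.01202144e-01] [ 4.69686313  2.1260394  -2.91901059] [ 0.87194527 -1.83026913 -0.01608327] 0.00876035439495786
```

>>> {"api": "arm_command", "payload": {
  "targets": [
    [[0,0,0],[0.8,0.3,0],1],
    [[0,0,0],[0,0,0],0.8],
    [[0,0,0],[0,0,0],0.4],
    [[0,0,0],[0,0,0],0],
    [[0,0,0],[0,0,0],0],
    [[0,0,0],[0,0,25],0],
    [[0,0,0],[0,0,25],0]
  ]
}}

```text
t: 9.6
eef_pos: [0.5034, 0.0284, 0.3617]
ee_rot: [3.14, 0.001, -0.499]
force: [0.4, 0.7, 0.1]
width: 0.0513
```

>>> {"api": "arm_command", "payload": {
  "targets": [
    [[0,0,0],[0,0,30],0],
    [[0,0,0],[0,20,30],0],
    [[0,0,0],[0,40,10],0],
    [[0,0,0],[0,40,10],0],
    [[0,0,0],[0,40,0],0],
    [[0,0,0],[0,0,0],0]
  ]
}}

```text
t: 10.2
eef_pos: [0.5038, 0.1721, 0.4418]
ee_rot: [-3.141, -0.0, -0.495]
force: [-0.7, -0.1, -0.5]
width: 0.087
```

Run:
```python
from h import *
s=get_state();print(s['t'],s['eef_pos'],s['ee_rot'],s['force'])
y=-.1203; ey=np.array([-np.sin(y),np.cos(y),0]);ex=np.array([np.cos(y),np.sin(y),0]);o=np.array([.50865,.08451,0])
for n,box,k in(("top",(285,190,325,230),14),("scene",(300,145,350,195),11)):
    p,d=grab_frame(n); cv2.imwrite(f"pics/{n}2.png",cv2.resize(p[box[1]:box[3],box[0]:box[2]],None,fx=k,fy=k,interpolation=cv2.INTER_CUBIC)[:,:,::-1])
    np.savez(f"pics/{n}2.npz",p=p,d=d)
    C=cloud(n,d,box).reshape(-1,3);v=d[box[1]:box[3],box[0]:box[2]].ravel()>0
    C=C[v];rel=C-o;L=np.c_[rel@ex,rel@ey,C[:,2]]
    k=(L[:,2]>.143)&(L[:,2]<.159)&(abs(L[:,0])<.04)&(abs(L[:,1]+.055)<.025)
    A=L[k,:2]; m=A.mean(0);u,s_,vt=np.linalg.svd(A-m);print(n,"wing",m,np.arctan(vt[0][1]/vt[0][0]),s_, np.median(L[k,2]))
    k=(L[:,2]>.162)&(L[:,2]<.19)&(abs(L[:,0])<.02)&(abs(L[:,1]+.055)<.03); print("shank",L[k].mean(0),L[k,2].max())
```

```text
10.2 [0.50375917 0.17205219 0.44178863] [-3.14086941e+00 -2.24085480e-05 -4.95364655e-01] [-0.71535466 -0.09873476 -0.5219839 ]
top wing [-0.00282936 -0.05444875] -0.3930576256891349 [0.1486357  0.02259807] 0.15129576186687121
shank [-0.00184508 -0.05543732  0.17591242] 0.1829232076196874
scene wing [ 0.01524261 -0.05824783] -0.43364434969818655 [0.09846429 0.01798211] 0.14993796825045325
shank [ 0.00542364 -0.05536636  0.17188085] 0.1804489613487691
```

View pics/scene2.png

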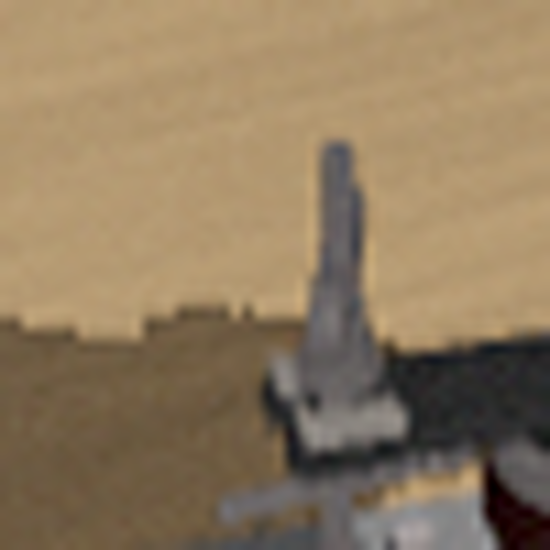

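View pics/top2.png

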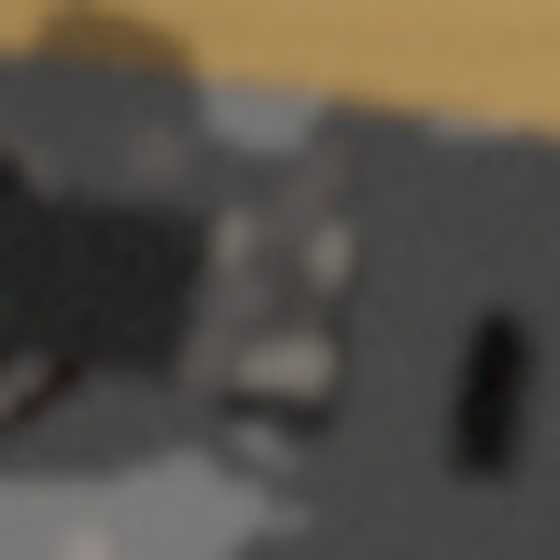

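The wings have risen about 5.9 mm, from 145.4 to 151.3 mm, and the bolt still stands in the slot. Next I'll close the fingers and bring them to the +y side of the shank.

>>> {"api": "arm_command", "payload": {
  "targets": [
    [[0,0,-0.149],[1,-15,0],0.5],
    [[0,0,-0.149],[1,-15,0],1],
    [[0,0,-0.149],[1,-15,0],1],
    [[0,0,-0.149],[1,-15,0],1],
    [[0,0,-0.149],[1,-16,0],1],
    [[0,0,-0.149],[1,-16,0],1],
    [[0,0,-0.149],[1,-16,0],1],
    [[0,0,-0.149],[0,-16,0],1]
  ],
  "squeeze": 20
}}

```text
t: 11.1
eef_pos: [0.5104, 0.0428, 0.4417]
ee_rot: [3.141, -0.0, -1.698]
force: [0.8, -0.5, -0.1]
width: 0.029
```

>>> {"api": "arm_command", "payload": {
  "targets": [
    [[0,0,0],[0,0,-25],1],
    [[0,0,0],[0,0,-25],1],
    [[0,0,0],[0,0,-20],1],
    [[0,0,0],[0,0,0],1]
  ]
}}

```text
t: 11.5
eef_pos: [0.5096, 0.0432, 0.3692]
ee_rot: [3.137, -0.002, -1.692]
force: [0.3, -0.3, -0.0]
width: 0.0011
```

Run:
```python
from h import *
s=get_state();print(s['t'],s['eef_pos'],s['ee_rot'],s['force'],s['width'])
for n,box,k in(("scene",(300,115,370,195),7),):
    p,d=grab_frame(n); cv2.imwrite(f"pics/{n}3.png",cv2.resize(p[box[1]:box[3],box[0]:box[2]],None,fx=k,fy=k,interpolation=cv2.INTER_CUBIC)[:,:,::-1])
```

```text
11.5 [0.50955983 0.04323532 0.36917283] [ 3.13677589e+00 -2.32631376e-03 -1.69187639e+00] [ 0.27763524 -0.31832154 -0.04274325] 0.001123939516164076
```

View pics/scene3.png

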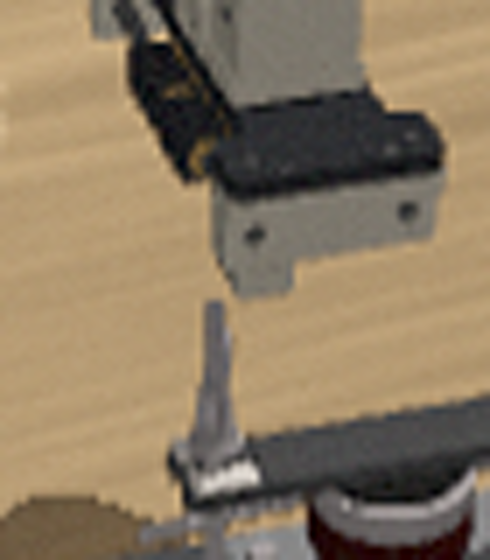

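>>> {"api": "arm_command", "payload": {
  "targets": [
    [[0,0,0],[0.5,4.5,0],1],
    [[0,0,0],[0,0,-14],1],
    [[0,0,0],[0,0,-14],1],
    [[0,0,0],[0,0,0],1]
  ]
}}

```text
t: 11.95
eef_pos: [0.5111, 0.0492, 0.3436]
ee_rot: [3.141, -0.0, -1.69]
force: [-0.2, 0.7, -0.1]
width: 0.0004
```

Run:
```python
import numpy as np
from station import *
s=get_state();print(s['t'],s['eef_pos'],s['ee_rot'],s['force'],s['width'])
y=-.1203; ey=np.array([-np.sin(y),np.cos(y)]);ex=np.array([np.cos(y),np.sin(y)])
pin=np.array([.5035,.0285])
# finger centre: corner + 9.5 ey
prev=s['eef_pos']*1000
for th in np.arange(0,1.45,.1):
    r=128+min(th/0.9,1)*10
    a=-r*np.sin(th)+4*np.cos(th)+9.5; z=35+r*np.cos(th)+4*np.sin(th)+178
    P=np.r_[pin*1000+ey*a+ex*5,z]; print(round(th,2),P.round(1),(P-prev).round(1)); prev=P
```

```text
11.95 [0.51106506 0.04923172 0.34355575] [ 3.14077019e+00 -2.39503640e-04 -1.68999683e+00] [-0.17361957  0.71158599 -0.10043617] 0.00035261620018332623
0.0 [510.1  41.3 341. ] [-1.  -7.9 -2.6]
0.1 [508.5  28.5 341.9] [ -1.5 -12.8   0.9]
0.2 [507.   15.5 341.4] [ -1.6 -12.9  -0.4]
0.3 [505.4   2.6 339.6] [ -1.6 -12.9  -1.8]
0.4 [503.9 -10.2 336.5] [ -1.5 -12.8  -3.1]
0.5 [502.3 -22.8 332.1] [ -1.5 -12.5  -4.4]
0.6 [500.9 -34.9 326.4] [ -1.5 -12.1  -5.7]
0.7 [499.5 -46.5 319.4] [ -1.4 -11.6  -7. ]
0.8 [498.2 -57.4 311.2] [ -1.3 -10.9  -8.2]
0.9 [496.9 -67.5 301.9] [ -1.2 -10.1  -9.3]
1.0 [495.9 -75.8 290.9] [ -1.   -8.3 -11. ]
1.1 [495.1 -83.  279.2] [ -0.9  -7.2 -11.8]
1.2 [494.3 -88.9 266.7] [ -0.7  -6.  -12.4]
1.3 [493.8 -93.6 253.8] [ -0.6  -4.7 -13. ]
1.4 [493.4 -97.  240.4] [ -0.4  -3.4 -13.4]
```

>>> {"api": "arm_command", "payload": {
  "targets": [
    [[0,0,0],[-0.5,-4,-1],1],
    [[0,0,0],[-0.5,-4,-1],1],
    [[0,0,0],[-0.5,-3,0],1],
    [[0,0,0],[-0.4,-3,0],1],
    [[0,0,0],[0,0,0],1]
  ]
}}

```text
t: 12.45
eef_pos: [0.5095, 0.0348, 0.3423]
ee_rot: [-3.141, 0.0, -1.69]
force: [0.4, 0.9, 0.9]
width: 0.0008
```

>>> {"api": "arm_command", "payload": {
  "targets": [
    [[0,0,0],[-0.4,-3,0],1],
    [[0,0,0],[-0.4,-3,0],1],
    [[0,0,0],[0,0,0],1]
  ]
}}

```text
t: 12.75
eef_pos: [0.5085, 0.0288, 0.3417]
ee_rot: [3.141, -0.0, -1.69]
force: [0.9, 1.0, 0.4]
width: 0.0005
```

>>> {"api": "arm_command", "payload": {
  "targets": [
    [[0,0,0],[-0.4,-3,0],1],
    [[0,0,0],[-0.4,-3,0],1],
    [[0,0,0],[0,0,0],1]
  ]
}}

```text
t: 13.05
eef_pos: [0.5075, 0.0228, 0.3415]
ee_rot: [3.141, -0.0, -1.69]
force: [-0.5, 1.0, -0.3]
width: 0.0004
```

>>> {"api": "arm_command", "payload": {
  "targets": [
    [[0,0,0],[-0.5,-4,0],1],
    [[0,0,0],[-0.5,-4,0],1],
    [[0,0,0],[-0.5,-4,-0.5],1],
    [[0,0,0],[0,0,0],1]
  ]
}}

```text
t: 13.45
eef_pos: [0.5061, 0.0106, 0.3412]
ee_rot: [3.141, -0.0, -1.69]
force: [0.2, 1.0, 0.5]
width: 0.0002
```

Run:
```python
from h import *
s=get_state();print(s['t'],s['eef_pos'],s['ee_rot'],s['force'],s['width'])
for n,box,k in(("scene",(290,115,360,195),7),):
    p,d=grab_frame(n); cv2.imwrite(f"pics/{n}4.png",cv2.resize(p[box[1]:box[3],box[0]:box[2]],None,fx=k,fy=k,interpolation=cv2.INTER_CUBIC)[:,:,::-1])
```

```text
13.45 [0.50605262 0.01056019 0.34116233] [ 3.14117344e+00 -3.58453629e-04 -1.69030258e+00] [0.24362622 0.96814957 0.52976663] 0.00023532034170842617
```

View pics/scene4.png

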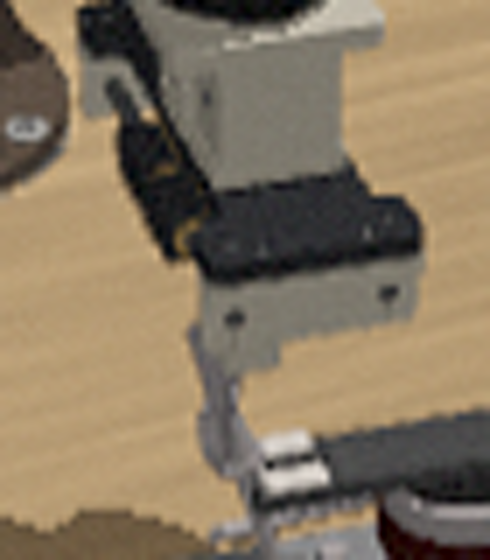

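The bolt has cleared the lips and leans against the finger, its tip at about (195,325) in the crop. I'll carry on along the arc.

>>> {"api": "arm_command", "payload": {
  "targets": [
    [[0,0,0],[-0.7,-8,-1.6],1],
    [[0,0,0],[-0.8,-6.4,-1.4],1],
    [[0,0,0],[-0.8,-6.4,-1.7],1],
    [[0,0,0],[-0.8,-6.3,-2],1],
    [[0,0,0],[-0.8,-6.3,-2.4],1],
    [[0,0,0],[-0.7,-6,-2.7],1],
    [[0,0,0],[-0.7,-6,-3],1],
    [[0,0,0],[0,0,0],1]
  ]
}}

```text
t: 14.3
eef_pos: [0.5007, -0.035, 0.326]
ee_rot: [3.141, -0.001, -1.69]
force: [0.0, 0.1, -0.8]
width: 0.0008
```

>>> {"api": "arm_command", "payload": {
  "targets": [
    [[0,0,0],[-0.7,-6,-3.4],1],
    [[0,0,0],[-0.7,-5.6,-3.6],1],
    [[0,0,0],[-0.6,-5.5,-4],1],
    [[0,0,0],[-0.6,-5.4,-4.2],1],
    [[0,0,0],[-0.4,-3.4,-3],1],
    [[0,0,0],[0,0,0],1],
    [[0,0,0],[0,0,0],1]
  ]
}}

```text
t: 15.0
eef_pos: [0.4979, -0.0604, 0.3082]
ee_rot: [3.141, -0.0, -1.69]
force: [0.1, 0.3, 0.6]
width: 0.0002
```

Run:
```python
from h import *
s=get_state();print(s['t'],s['eef_pos'],s['ee_rot'],s['force'],s['moment'])
for n,box,k in(("scene",(270,125,350,205),7),("top",(280,180,360,250),7)):
    p,d=grab_frame(n); cv2.imwrite(f"pics/{n}5.png",cv2.resize(p[box[1]:box[3],box[0]:box[2]],None,fx=k,fy=k,interpolation=cv2.INTER_CUBIC)[:,:,::-1])
```

```text
15.0 [ 0.49787622 -0.06039572  0.30816057] [ 3.14106870e+00 -4.72540209e-04 -1.69006756e+00] [0.06714938 0.27374477 0.59679441] [ 0.12101413 -0.0911011  -0.01660242]
```

View pics/scene5.png

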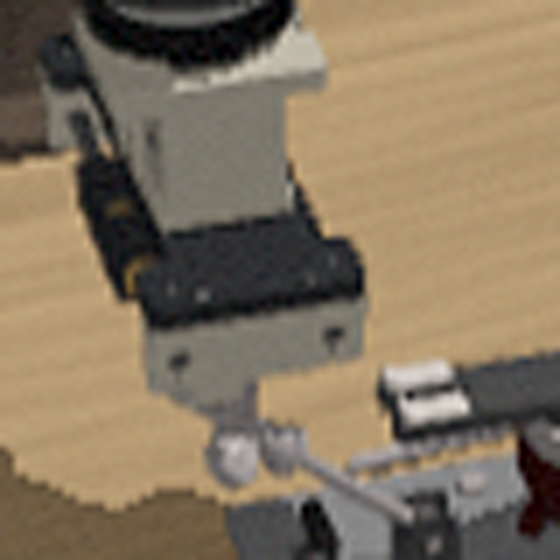

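Run:
```python
from h import *
y=-.1203; ey=np.array([-np.sin(y),np.cos(y),0]);pin=np.array([.5035,.0285,.035])
for th in (.7,.85,1.,1.15):
    u=-np.sin(th)*ey+np.array([0,0,np.cos(th)])
    print(th,[((proj("scene",[pin+r*u])[0]-[270,125]+.5)*7).round(0).tolist() for r in(0,.073,.1,.145)],[((proj("top",[pin+r*u])[0]-[280,180]+.5)*7).round(0).tolist() for r in(0,.1)])
```

```text
0.7 [[418.0, 525.0], [305.0, 437.0], [261.0, 403.0], [186.0, 345.0]] [[184.0, 251.0], [335.0, 241.0]]
0.85 [[418.0, 525.0], [287.0, 456.0], [236.0, 429.0], [149.0, 383.0]] [[184.0, 251.0], [361.0, 250.0]]
1.0 [[418.0, 525.0], [271.0, 476.0], [215.0, 457.0], [118.0, 425.0]] [[184.0, 251.0], [382.0, 258.0]]
1.15 [[418.0, 525.0], [259.0, 497.0], [199.0, 487.0], [95.0, 468.0]] [[184.0, 251.0], [398.0, 266.0]]
```

View pics/top5.png

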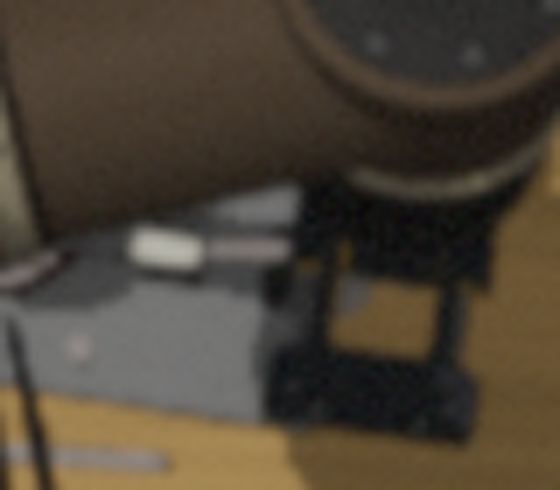

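>>> {"api": "arm_command", "payload": {
  "targets": [
    [[0,0,0],[-0.5,-3.5,-3],1],
    [[0,0,0],[-0.5,-3.5,-3.2],1],
    [[0,0,0],[0,0,0],1]
  ]
}}

```text
t: 15.4
eef_pos: [0.4969, -0.0674, 0.3017]
ee_rot: [3.141, -0.0, -1.69]
force: [0.7, 0.0, -0.6]
width: 0.0005
```

>>> {"api": "arm_command", "payload": {
  "targets": [
    [[0,0,0],[-0.2,-1.8,-2.1],1],
    [[0,0,0],[-0.2,-1.8,-2.2],1],
    [[0,0,0],[0,0,0],1]
  ]
}}

```text
t: 15.7
eef_pos: [0.4965, -0.0709, 0.2975]
ee_rot: [3.141, -0.0, -1.69]
force: [-0.0, 1.2, 0.8]
width: 0.0007
```

>>> {"api": "arm_command", "payload": {
  "targets": [
    [[0,0,0],[-0.2,-1.7,-2.2],1],
    [[0,0,0],[-0.2,-1.6,-2.2],1],
    [[0,0,0],[0,0,0],1]
  ]
}}

```text
t: 16.0
eef_pos: [0.4961, -0.0742, 0.293]
ee_rot: [3.141, -0.0, -1.69]
force: [0.7, 0.1, -0.8]
width: 0.0004
```

Run:
```python
from h import *
s=get_state();print(s['t'],s['eef_pos'],s['force'],s['moment'])
```

```text
16.0 [ 0.49607037 -0.0742375   0.29304654] [ 0.66702316  0.14407498 -0.76417388] [ 0.24252965 -0.1898744   0.04046893]
```

Angle is about 0.98 rad and the finger has met no support yet.

>>> {"api": "arm_command", "payload": {
  "targets": [
    [[0,0,0],[-0.2,-1.6,-2.3],1],
    [[0,0,0],[-0.2,-1.5,-2.3],1],
    [[0,0,0],[0,0,0],1]
  ]
}}

```text
t: 16.3
eef_pos: [0.4957, -0.0773, 0.2885]
ee_rot: [3.141, -0.0, -1.69]
force: [0.8, 0.3, 0.9]
width: 0.0002
```

>>> {"api": "arm_command", "payload": {
  "targets": [
    [[0,0,0],[-0.2,-1.5,-2.3],1],
    [[0,0,0],[-0.2,-1.5,-2.4],1],
    [[0,0,0],[0,0,0],1]
  ]
}}

```text
t: 16.6
eef_pos: [0.4953, -0.0803, 0.2837]
ee_rot: [3.141, -0.0, -1.69]
force: [2.0, 0.8, 0.3]
width: 0.0004
```

>>> {"api": "arm_command", "payload": {
  "targets": [
    [[0,0,0],[-0.2,-1.4,-2.4],1],
    [[0,0,0],[-0.2,-1.4,-2.4],1],
    [[0,0,0],[0,0,0],1]
  ]
}}

```text
t: 16.9
eef_pos: [0.4949, -0.0831, 0.2789]
ee_rot: [3.141, -0.0, -1.69]
force: [0.6, 0.6, 0.5]
width: 0.0004
```

Run:
```python
from h import *
s=get_state();print(s['t'],s['eef_pos'],s['force'],s['moment'])
for n,box,k in(("scene",(270,125,350,205),7),):
    p,d=grab_frame(n); cv2.imwrite(f"pics/{n}6.png",cv2.resize(p[box[1]:box[3],box[0]:box[2]],None,fx=k,fy=k,interpolation=cv2.INTER_CUBIC)[:,:,::-1])
```

```text
16.9 [ 0.49492146 -0.08308318  0.27893647] [0.60055097 0.58717223 0.47260151] [ 0.34274865 -0.3465366  -0.03081151]
```

View pics/scene6.png

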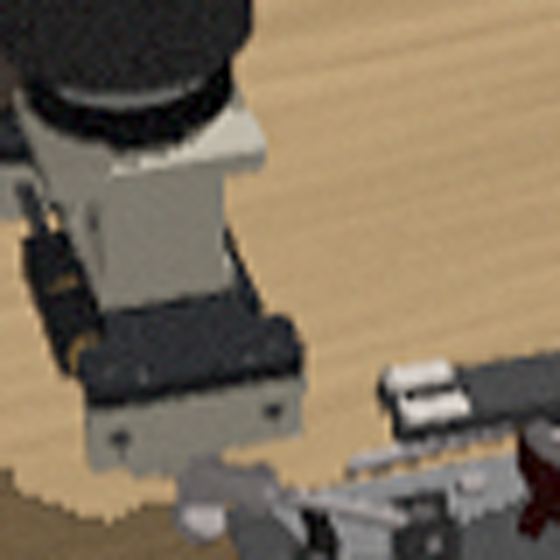

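>>> {"api": "arm_command", "payload": {
  "targets": [
    [[0,0,0],[-0.2,-1.3,-2.4],1],
    [[0,0,0],[-0.2,-1.2,-2.5],1],
    [[0,0,0],[0,0,0],1]
  ]
}}

```text
t: 17.25
eef_pos: [0.4945, -0.0856, 0.274]
ee_rot: [3.141, -0.0, -1.69]
force: [0.9, -0.0, 1.1]
width: 0.0008
```

>>> {"api": "arm_command", "payload": {
  "targets": [
    [[0,0,0],[-0.1,-1.2,-2.5],1],
    [[0,0,0],[-0.1,-1.2,-2.5],1],
    [[0,0,0],[0,0,0],1]
  ]
}}

```text
t: 17.55
eef_pos: [0.4943, -0.088, 0.269]
ee_rot: [3.141, -0.0, -1.69]
force: [0.1, 0.8, 1.6]
width: 0.0005
```

Run:
```python
from h import *
s=get_state();print(s['t'],s['eef_pos'],s['force'],s['moment'])
```

```text
17.55 [ 0.49430842 -0.08798276  0.26903971] [0.12119559 0.7507645  1.63399883] [ 0.25180735 -0.33760861 -0.00214745]
```

>>> {"api": "arm_command", "payload": {
  "targets": [
    [[0,0,0],[-0.1,-1.1,-2.5],1],
    [[0,0,0],[-0.1,-1.1,-2.5],1],
    [[0,0,0],[0,0,0],1]
  ]
}}

```text
t: 17.85
eef_pos: [0.4944, -0.09, 0.2644]
ee_rot: [-3.141, 0.0, -1.69]
force: [0.3, 2.4, 4.1]
width: 0.0005
```

>>> {"api": "arm_command", "payload": {
  "targets": [
    [[0,0,0],[-0.1,-1,-2.5],1],
    [[0,0,0],[-0.1,-1,-2.5],1],
    [[0,0,0],[0,0,0],1]
  ]
}}

```text
t: 18.15
eef_pos: [0.4943, -0.0919, 0.2598]
ee_rot: [-3.141, 0.0, -1.69]
force: [-1.0, 3.8, 7.7]
width: 0.0005
```

Run:
```python
from h import *
s=get_state();print(s['t'],s['eef_pos'],s['force'],s['moment'])
```

```text
18.15 [ 0.49432611 -0.09188078  0.25976236] [-1.00202712  3.80193501  7.66750162] [ 1.35096613  0.15490395 -0.02291686]
```

Contact came at about 1.22 rad. The push has grown to about 8.5 N against roughly 2 N while swinging freely, which is enough, so I'll withdraw slowly along the bolt's normal.

>>> {"api": "arm_command", "payload": {
  "targets": [
    [[0,0,0],[0,0.5,1.5],1],
    [[0,0,0],[0,0.5,1.5],1],
    [[0,0,0],[0,0.7,2],1],
    [[0,0,0],[0,0.7,2],1],
    [[0,0,0],[0,0,4],1],
    [[0,0,0],[0,0,10],1],
    [[0,0,0],[0,0,20],1],
    [[0,0,0],[0,0,30],1]
  ]
}}

```text
t: 18.95
eef_pos: [0.4929, -0.0899, 0.33]
ee_rot: [3.137, -0.001, -1.69]
force: [0.3, 0.3, -0.1]
width: 0.0005
```

>>> {"api": "arm_command", "payload": {
  "targets": [
    [[0,0,0],[0,0,40],1],
    [[0,0,0],[0,30,40],1],
    [[0,0,0],[0,40,20],1],
    [[0,0,0],[0,40,0],1],
    [[0,0,0],[0,40,0],1],
    [[0,0,0],[0,40,0],1],
    [[0,0,0],[0,0,0],1],
    [[0,0,0],[0,0,0],1]
  ]
}}

```text
t: 19.75
eef_pos: [0.4935, 0.1008, 0.4305]
ee_rot: [3.141, -0.001, -1.688]
force: [-0.2, 0.8, -0.2]
width: 0.0004
```

Run:
```python
from h import *
s=get_state();print(s['t'],s['eef_pos'],s['force'],s['moment'])
for n,box,k in(("scene",(270,150,390,240),6),("top",(240,150,350,255),5)):
    p,d=grab_frame(n); cv2.imwrite(f"pics/{n}7.png",cv2.resize(p[box[1]:box[3],box[0]:box[2]],None,fx=k,fy=k,interpolation=cv2.INTER_CUBIC)[:,:,::-1])
y=-.1203; ey=np.array([-np.sin(y),np.cos(y),0]);pin=np.array([.5035,.0285,.035])
for th in (1.05,1.15,1.2,1.25,1.35):
    u=-np.sin(th)*ey+np.array([0,0,np.cos(th)])
    print(th,[((proj("scene",[pin+r*u])[0]-[270,150]+.5)*6).round(0).tolist() for r in(0,.145)])
```

```text
19.75 [0.49353023 0.10084034 0.43049657] [-0.24483257  0.79556303 -0.22406568] [ 0.02341869 -0.06471947  0.01526226]
1.05 [[358.0, 300.0], [94.0, 227.0]]
1.15 [[358.0, 300.0], [81.0, 251.0]]
1.2 [[358.0, 300.0], [76.0, 264.0]]
1.25 [[358.0, 300.0], [72.0, 277.0]]
1.35 [[358.0, 300.0], [66.0, 302.0]]
```

View pics/scene7.png

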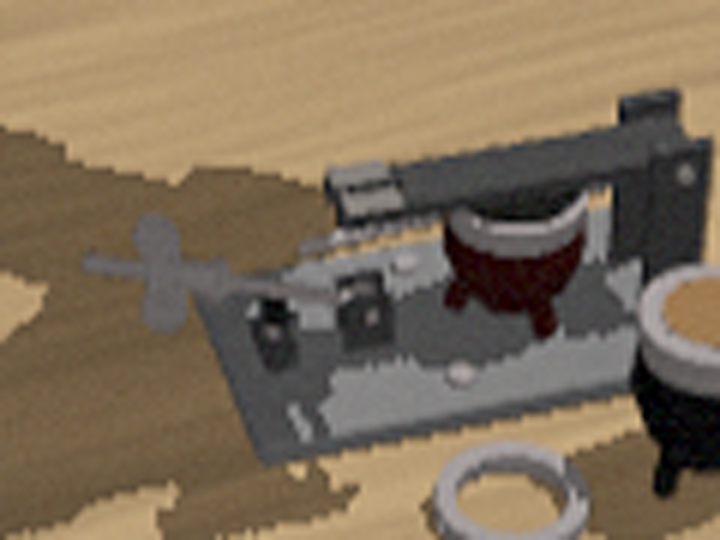

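View pics/top7.png

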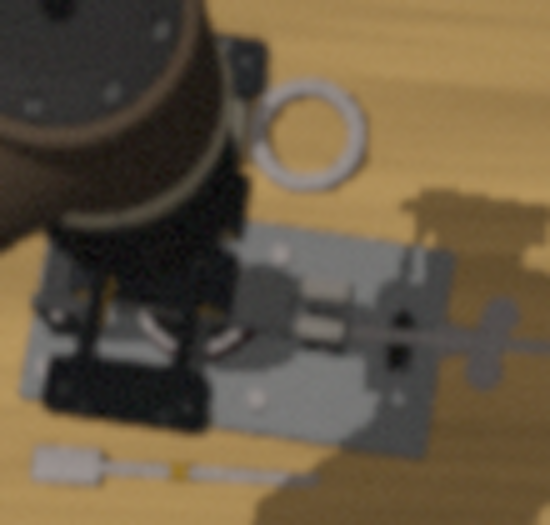

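The bolt lies at about 1.19 rad, with its tip at (88,264) and its shank on the roller at (275,308). The gripper is clear and the bystanders haven't moved, so I'm handing in.

Run:
```python
from station import *
print(get_state()['t']); print(job_done())
```

```text
19.85
the job is handed in; nothing more can be done
None
```

I've handed the job in at t = 19.85 s. The wing nut is backed off, and the bolt is out of the lug and lying on its rubber support. The robot gave no verdict.

- **Nut:** I gripped the wings and turned them 3.0 rad anticlockwise in one grasp, re-centring on the force readings (up to about 7 N). The depth images put the wings about 5.9 mm higher afterwards (145.4 to 151.3 mm). A 3.0 rad turn should give 5.7 mm, and 4.5 mm is needed to clear the lips. The bolt was still upright in the slot.
- **Bolt:** I pushed the shank out with closed fingers along its arc, at about 1 N past the lips. The roller made itself felt at about 1.2 rad. I stopped at about 8.5 N total push and drew back slowly. I estimate that put about 17 N on the roller.
- **Last check:** The bolt stays at about 1.19 rad on the roller and the gripper is clear of everything. In the last two views, the ring, straw and black cup beside the press look unmoved. I didn't re-measure them or look again at the other bystanders, though nothing came near those.
- **Disagreed:** The cameras put the bolt's axis 2 to 4 mm away from where the grip felt it, and I used the felt position.
- **Not confirmed:** I couldn't measure the force left between bolt and roller after letting go. That it still bears on the roller follows from the push and the stiff pin.

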